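Draw the rolling pin out of the half-open utensil box

TASK

Slide the cover of the steel utensil box by its knob towards the robot, all the way back to its stop, and leave it there. The opening is still shorter than the rolling pin inside: take hold of the pin, tilt its far end up and draw it out slantwise through the opening, and finish while still holding it still in the air, all of it at least 10 cm above the top of the box; do not let go of it or set it down. Leave the nozzles in the box and the other things on the worktop where they are.

Things in the scene. Friction and masses are not known exactly. Their poses are not given: they have to be found in the camera images.
- bin: Fixed steel utensil box. Its x axis runs along the box, away from the robot; y across, z up; origin at worktop level on its middle line. Outside x -200 to 155, y -109 to 109 mm; inside x -195 to 150, y -100 to 100, floor top z 10 mm. End walls 70 mm high, side rails to z 80 mm. Two white rests at x = 75 and -55 mm (10 mm long, 45 mm wide, lips to z 38 mm) carry the pin
- roof_edge (a point): Middle of the lower edge of the fixed roof, where the opening begins, at box x = -20 mm, y = 0, z = 68 mm. The roof (3 mm thick) covers the box from here towards the robot; the opening runs from here 170 mm away from the robot, to the far end wall, and is 200 mm wide; the sliding cover shuts it
- cover (a joint): Slide of the flat metal cover (178 x 200 mm, underside z 73, top z 76 mm), in m: 0 = opening shut; grows as the cover slides along the box's -x, towards the robot, over the roof; 0.17 = at its stop, opening free (cover's far edge at box x = -17 mm). Starts a little open; friction 2.5 N, stays where left
- cover_knob (a point): Centre of the black round knob (28 mm across, 24 mm tall, on a 14 mm thick neck) in the middle of the cover, half-way up the knob, 100 mm above the worktop; knob top at 112 mm. At box x = 64 mm minus the joint value, box y = 0; so it moves with the cover
- pin_mid (a point): Centre of the wooden rolling pin (about 120 g), 240 mm long over all: body 28 mm in diameter, 170 mm long, and at each end a knob 35 mm long, 18 mm thick. x axis along the pin. It starts level on the rests, along the box's x axis, 42 mm above the worktop, its near part under the roof, its middle 20 to 40 mm beyond the roof's edge
- pin_far (a point): Tip of the pin's end that starts away from the robot, on its axis, 120 mm from the centre
- pin_near (a point): Tip of the pin's end that starts nearer the robot, under the roof, on its axis, 120 mm from the centre
- bowl: bystander: open steel mixing bowl, 150 mm across, 60 mm high, on the worktop left of the box; origin under its centre
- cake_ring: bystander: thin steel cake ring, 120 mm across, 50 mm high, on the worktop right of the box; origin under its centre
- palette_knife: bystander: palette knife, 280 mm long, flat on the worktop left of the box; origin under its middle
- jar: bystander: closed amber jar, 66 mm across, 85 mm high, on the worktop right of the box; origin under its centre
- beaker: bystander: clear plastic measuring cup, 70 mm across, 90 mm high, right of the box; origin under its centre
- nozzle1: bystander: small steel piping nozzle (cone, 30 mm across, 36 mm high) standing in the far left corner of the box's floor; origin under its centre
- nozzle2: bystander: the same in the far right corner of the box
- pin: The rolling pin as a body; origin on its underside at mid-length, 14 mm below point pin_mid as it starts; same axes

How it is judged:
On the way, in this order (a step that is already met when the one before it is completed fails the run):
1. the cover is slid back to its stop (within 8 mm) (value of joint cover above 0.162 m), for 0.2 s.
2. the pin is slanted through the opening: its far tip above 100 mm while its near tip is still below the roof (height (world z) of pin_far above 0.1 m and height (world z) of pin_near below 0.068 m), for 0.1 s.
At the end, for the whole second after the job is handed in: The fingers hold the pin (over 2 N), still, both its tips more than 170 mm above the worktop and touching nothing of the box; the cover is still within 15 mm of its stop; each bystander is within 40 mm of where it began (height (world z) of each of pin_far, pin_near above 0.17 m and contact force between the fingers and pin above 2 N and linear speed of pin below 0.03 m/s and angular speed of pin below 0.3 rad/s and contact force between pin and bin below 0.1 N and value of joint cover above 0.155 m and distance of each of bowl, cake_ring, palette_knife, jar, beaker, nozzle1, nozzle2 from where it was at the start of the episode below 0.04 m); the arm keeps its last pose, push and grip.
It fails at once if a bystander is moved by more than 40 mm (distance of any of bowl, cake_ring, palette_knife, jar, beaker, nozzle1, nozzle2 from where it was at the start of the episode above 0.04 m).
It also fails if it takes over 46 s, if anything falls off the work surface, if the arm or the gripper's body presses on something with over 40 N, if the wrist force passes 120 N, or if a joint passes its speed limit or range.

ROBOT

A 6-joint arm with a two-finger parallel gripper is mounted at the origin on the work surface. World frame = base frame: x ahead of the robot, y to its left, z up, the work surface at z = 0. Lengths are in m, angles in rad, forces in N, time in s.
With the tool pointing down it reaches from about 0.375 to 0.975 m from the base axis. Payload 3.8 kg.
Tool frame: the origin (TCP) lies on the centre line of the jaws, within the pads' length; the fingertips stand 14 mm ahead of it and the grasp point (between the pads) lies 5 mm behind it (bot.finger_overhang is the distance from the TCP to the fingertips, in m); y points along the fingers, x is the direction in which the jaws open and shut, and the axes are right-handed (so a half turn about y gives the same grasp; the last joint's range is limited). The gripper opens to 85 mm and grips with 20 to 120 N. Pads are 22 mm wide; open, the fingers measure 114 mm over their backs; the gripper's body (76 mm by 85 mm) begins 54 mm behind the grasp point. The pads swing forward as they close: fully open they stand 13 mm farther back than shut.
Start: joints at [-1.259, 0.264, 1.604, -0, 1.274, -0.037], TCP at [0.231, -0.634, 0.245] pointing down, gripper open.
Joint ranges: [-2.63, 2.63], [-0.94, 2.18], [0.31, 2.57], [-1.31, 4.45], [0, 2.66], [-2.55, 2.55]. Speed limits (rad/s): [2.57, 2.57, 3.14, 3.14, 3.14, 3.14].

INTERFACE

Orientations are given as a rotation vector (axis times angle).
In Python, from workcell import readout, read_camera, bot, spotter gives the robot as it stands.
- The arm moves only by the tool jog_arm, never from a script. Its argument "increments" is a list of rows, each a list of 7 numbers: the shift along the tool's x, y, z in m, then the turn, a rotation vector about the tool's x, y, z in rad, then the opening, from 0 (shut) to 1 (fully open). A call has 1 to 10 rows; each row shifts and turns the pose as measured when the row begins, along the tool's axes as they then stand; what a row does not reach is not made up. A row lasts 1/8 s, in which the tool goes at most 62.5 mm and 10.7 degrees, less where a joint would pass 70% of its speed; a pose out of reach is approached as far as the arm can. A call with a gripper value outside its range is refused whole. The fingers move at their own pace and stop on an object; "force" is the grip in N (left out, the last holds). Time passes only in rows, so rows that do not move let the fingers close. It gives the time, the measured TCP pose, the force and the opening at its end, in the units of the state.
- readout.read_state(): the state, without advancing time (a new reading comes with each control period).
- read_camera(name): name is "scene" or "top"; returns a dict with "img" (420x560x3 uint8, blue, green, red), "range_z" (420x560 float32, m along the optical axis (not along the pixel's ray), 0 where there is no reading), "fx", "fy", "cx", "cy" (pixels), "world_from_camera" (4x4, takes a point from camera to world coordinates). Camera axes: x right, y down, z forward; pixel columns grow to the right and rows downward; lengths in m; the calibration is good to about 2 mm. A picture is of the moment at which its call begins.
- bot.finish_job(): hands the job in, once; it reports no verdict.
Trained networks look in a picture, given as the dict that the camera call returned (one of the last four; its "shot" number tells which), for a name from the list of things; names that differ only in an ending like _2 or _b are one class to them, and where a whole thing is asked for, a point or a joint stands for the part that bears it (a point fixed in the world has none). Each returns a list of dicts, best first, with "p" (0 to 1); they miss things now and then, are a little off and sometimes report something else, mostly with a low value. They report only what shows in the picture. A call takes as long as a camera call.
- spotter.masks_of(picture, thing): "mask" (420x560 bool, what is visible of it) and "location" ([column, row] in pixels, amid what is visible of it).
- spotter.spot_point(picture, thing): "location" ([column, row] in pixels: a listed point, or the origin of a listed thing).
The state is a dict: "time": time; "q": joint angles; "joint_vel": joint speeds; "joint_torque": joint torques, N m; "tool_pos": TCP position; "tcp_rot": TCP orientation; "wrist_force": force on the tool from outside, world axes, zero at the start; "torque": the same for the moment, N m; "width": opening from 0.0 (shut) to 1.0 (fully open).
Only numpy, scipy, OpenCV 4.12 (cv2) and the standard library are available. Lean on these libraries where they do the work, as an engineer would, in place of code of your own. Each camera call takes 0.05 s, during which the arm holds its last target. There are 200 camera calls.

## Working session

There is one attempt and no reset: what is moved stays moved. The work goes in short steps, Python scripts to look and compute and a tool call to move; the robot and the scene stay as the last step left them, time stands still between calls to the robot, and variables do not carry over. Pictures are saved under pics/ and viewed, about 8 in all and at most 12, crops included, and the job is handed in when it is done.

Besides the shell and the picture viewer there is one more tool, called after "Emit:" as name(argument=value, ...), one argument or row to a line, values as JSON. jog_arm: Moves the arm, as the interface text tells. Its arguments: {"type":"object","properties":{"increments":{"type":"array"},"force":{"type":"number"}},"required":["increments"]}

```bash
ls; mkdir -p pics; cat > h.py <<'E'
import numpy as np, cv2
from scipy.spatial.transform import Rotation as R
from workcell import readout, read_camera, bot, spotter
def ray(p,uv):
    T=np.array(p["world_from_camera"]); d=np.array([(uv[0]-p["cx"])/p["fx"],(uv[1]-p["cy"])/p["fy"],1])
    return T[:3,3],T[:3,:3]@d
def at_z(p,uv,z):
    o,d=ray(p,uv); return o+d*(z-o[2])/d[2]
def cloud(p,m=None):
    T=np.array(p["world_from_camera"]); z=p["range_z"]; ok=z>0
    if m is not None: ok&=m
    v,u=np.nonzero(ok); zz=z[v,u]
    c=np.c_[(u-p["cx"])/p["fx"]*zz,(v-p["cy"])/p["fy"]*zz,zz]
    return c@T[:3,:3].T+T[:3,3]
E
cat > a.py <<'E'
from h import *
np.set_printoptions(precision=4,suppress=True)
s=readout.read_state(); print(s["time"],s["tool_pos"],s["tcp_rot"],s["q"]); print(R.from_rotvec(s["tcp_rot"]).as_matrix())
ps={n:read_camera(n) for n in("scene","top")}
cv2.imwrite("pics/1.png",np.hstack([cv2.resize(p["img"],(400,300)) for p in ps.values()]))
cv2.imwrite("pics/top.png",ps["top"]["img"])
for n,p in ps.items():
    print(n,p["world_from_camera"][:3,3] if hasattr(p["world_from_camera"],'shape') else 0)
    for t,z in(("cover_knob",.1),("roof_edge",.068),("bin",0),("pin_mid",.042),("pin_far",.042)):
        for r in spotter.spot_point(p,t)[:2]: print(t,r["p"],r["location"],at_z(p,r["location"],z))
    r=spotter.masks_of(p,"bin")
    if r:
        c=cloud(p,r[0]["mask"]); k=c[(c[:,2]>.06)&(c[:,2]<.09)]
        rect=cv2.minAreaRect(k[:,:2].astype(np.float32)*1000); print("bin",r[0]["p"],len(k),rect)
E
python3 a.py
```

```text
pics
0.0 [ 0.2305 -0.6337  0.2439] [-1.3528  0.9499 -0.9468] [-1.2589  0.2648  1.6054  0.      1.2737 -0.0369]
[[ 0.3418 -0.0007  0.9398]
 [-0.9398  0.0022  0.3418]
 [-0.0023 -1.      0.0001]]
scene [1.1719 0.2823 1.1568]
cover_knob 0.74 [177.1, 213.7] [ 0.7081 -0.3079  0.1   ]
cover_knob 0.66 [300.8, 243.5] [0.6243 0.0777 0.1   ]
roof_edge 0.74 [309.0, 226.6] [0.5414 0.0681 0.068 ]
roof_edge 0.48 [163.7, 176.8] [ 0.5924 -0.4532  0.068 ]
bin 0.81 [305.9, 241.1] [0.5567 0.0693 0.    ]
bin 0.85 6587 ((538.7196044921875, 71.4368667602539), (361.1024475097656, 218.6846466064453), 4.684031963348389)
top [ 0.4172 -0.0526  1.2206]
cover_knob 0.9 [244.7, 192.3] [0.618  0.0798 0.1   ]
roof_edge 0.96 [249.2, 219.0] [0.5417 0.0687 0.068 ]
bin 0.9 [254.5, 211.5] [0.5733 0.0592 0.    ]
pin_mid 0.43 [147.0, 182.0] [0.6615 0.395  0.042 ]
bin 0.81 8290 ((542.0820922851562, 71.74142456054688), (355.62445068359375, 219.1321563720703), 4.731380462646484)
```

View pics/1.png

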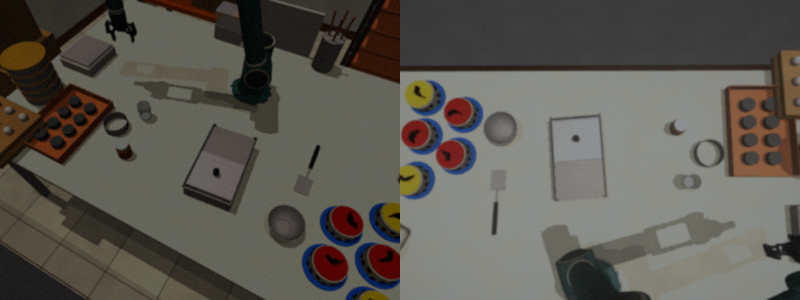

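View pics/top.png

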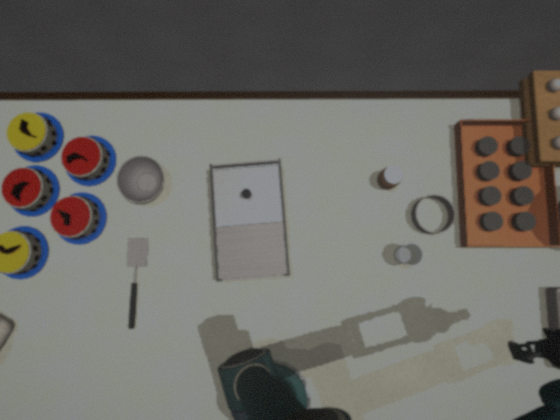

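Emit:
jog_arm(
  increments=[
    [-0.038,0,0.043,0,0,0,1],
    [-0.038,0,0.043,0,0,0,1],
    [-0.038,0,0.043,0,0,0,1],
    [-0.038,0,0.043,0,0,0,1],
    [-0.038,0,0.043,0,0,0,1],
    [-0.038,0,0.043,0,0,0,1],
    [-0.038,0,0.043,0,0,0,1],
    [-0.038,0,0.043,0,0,0,1],
    [-0.038,0,0.043,0,0,0,1],
    [-0.038,0,0.043,0,0,0,1],
  ],
)

```text
time: 1.95
tool_pos: [0.5131, -0.1206, 0.247]
tcp_rot: [-1.351, 0.947, -0.963]
wrist_force: [0.0, 0.2, -0.6]
width: 0.999
```

Emit:
jog_arm(
  increments=[
    [0,0,0,0,0.134,0,1],
    [0,0,0,0,0.133,0,1],
    [0,0,0,0,0,0,1],
  ],
)

```text
time: 2.33
tool_pos: [0.5153, -0.1153, 0.2477]
tcp_rot: [-1.241, 1.144, -1.162]
wrist_force: [-0.8, -0.7, 0.7]
width: 1.002
```

```bash
cat >> h.py <<'E'
np.set_printoptions(precision=4,suppress=True)
YAW=np.radians(4.72); BO=np.array([.563,.0717,0]); BX=np.array([np.cos(YAW),np.sin(YAW),0]); BY=np.array([-BX[1],BX[0],0])
def box(p): d=np.asarray(p)-BO; return np.array([d@BX,d@BY,d[2]])
def world(b): return BO+b[0]*BX+b[1]*BY+np.array([0,0,b[2]])
def goto(b,tilt=0):
    """tool-frame move to grasp-point (box coords), tilt= pin far end up (rad)"""
    s=readout.read_state(); M=R.from_rotvec(s["tcp_rot"])
    z=np.cos(tilt)*BX+np.sin(tilt)*np.array([0,0,1]); x=-BY; T=R.from_matrix(np.c_[x,np.cross(z,x),z])
    g=np.array(s["tool_pos"])-.005*M.as_matrix()[:,1]
    tcp=world(b)+.005*T.as_matrix()[:,1]
    print("t",s["time"],"grasp box",box(g),"w",s["width"],"q",np.array(s["q"]),"F",np.array(s["wrist_force"]))
    print(" shift",M.inv().apply(tcp-s["tool_pos"]),"turn",(M.inv()*T).as_rotvec())
E
python3 -c "
from h import *
goto((.056,0,.18))"
```

```text
t 2.325 grasp box [-0.063  -0.1824  0.2527] w 1.0022553531995675 q [-0.2658 -0.0236  1.9197 -0.0025  1.2351  1.2306] F [-0.7716 -0.6889  0.6607]
 shift [-0.1837  0.0727  0.117 ] turn [-0.009  -0.0072  0.0057]
```

Emit:
jog_arm(
  increments=[
    [-0.046,0.01,0.029,-0.002,-0.002,0.001,1],
    [-0.046,0.01,0.029,-0.002,-0.002,0.001,1],
    [-0.046,0.01,0.029,-0.002,-0.002,0.001,1],
    [-0.046,0.01,0.029,-0.002,-0.002,0.001,1],
    [0,0.01,0,0,0,0,1],
    [0,0,0,0,0,0,1],
  ],
)

```text
time: 3.08
tool_pos: [0.6202, 0.0789, 0.1974]
tcp_rot: [-1.252, 1.135, -1.146]
wrist_force: [-0.5, 0.3, 0.3]
width: 1.0
```

```bash
cat > b.py <<'E'
from h import *
goto((.056,0,.102))
for n in("scene","top"):
    p=read_camera(n)
    for r in spotter.spot_point(p,"cover_knob")[:2]: print(n,r["p"],r["location"],box(at_z(p,r["location"],.1)))
    if n=="scene": cv2.imwrite("pics/2.png",cv2.resize(p["img"][120:320,200:440],None,fx=2.5,fy=2.5))
E
python3 b.py
```

```text
t 3.075 grasp box [0.0576 0.0024 0.2024] w 1.0002970495966614 q [ 0.089   0.2019  1.7699 -0.0049  1.1656  1.5691] F [-0.4996  0.2674  0.3291]
 shift [ 0.0019  0.1004 -0.0021] turn [-0.0041  0.0103  0.0045]
scene 0.74 [301.4, 239.0] [ 0.0466 -0.0029  0.1   ]
top 0.72 [245.9, 191.3] [ 0.0582 -0.0002  0.1   ]
top 0.23 [253.3, 212.5] [-0.0069 -0.0177  0.1   ]
```

View pics/2.png

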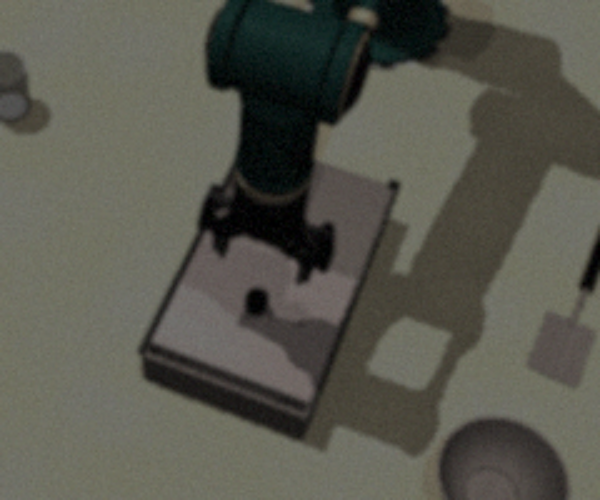

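Arm is above the box, jaws across it; the knob (crop 256,301) is free, between the fingers. Descend and grip.

Emit:
jog_arm(
  increments=[
    [0.001,0.03,-0.001,0,0.005,0,1],
    [0.001,0.03,-0.001,0,0.005,0,1],
    [0,0.025,0,0,0,0,1],
    [0,0.01,0,0,0,0,1],
    [0,0,0,0,0,0,0.5],
    [0,0,0,0,0,0,0.2],
    [0,0,0,0,0,0,0.1],
    [0,0,0,0,0,0,0.1],
  ],
  force=40,
)

```text
time: 4.28
tool_pos: [0.6237, 0.0755, 0.1117]
tcp_rot: [-1.222, 1.145, -1.163]
wrist_force: [-0.4, 4.1, -5.2]
width: 0.304
```

```bash
python3 -c "
from h import *
goto((.056,0,.102))"
```

```text
t 4.275 grasp box [ 0.0607 -0.0012  0.1167] w 0.3042248591259549 q [0.0781 0.2764 1.8482 0.0062 0.9955 1.5755] F [-0.4369  4.1179 -5.244 ]
 shift [-0.001   0.0146 -0.0051] turn [-0.0214 -0.0123 -0.0052]
```

Emit:
jog_arm(
  increments=[
    [0,0,-0.02,0,0,0,0.1],
    [0,0,-0.02,0,0,0,0.1],
    [0,0,-0.02,0,0,0,0.1],
    [0,0,-0.02,0,0,0,0.1],
    [0,0,-0.02,0,0,0,0.1],
    [0,0,-0.02,0,0,0,0.1],
    [0,0,-0.02,0,0,0,0.1],
  ],
)

```text
time: 5.15
tool_pos: [0.4915, 0.0647, 0.1119]
tcp_rot: [-1.207, 1.122, -1.175]
wrist_force: [3.1, -0.0, -3.4]
width: 0.305
```

```bash
python3 -c "
from h import *
goto((-.106,0,.112))"
```

```text
t 5.15 grasp box [-0.072  -0.0011  0.1169] w 0.3048165958077499 q [0.0802 0.0221 2.1436 0.0006 0.929  1.5768] F [ 3.0841 -0.0421 -3.3729]
 shift [-0.0008  0.0033 -0.0344] turn [-0.047  -0.0085 -0.0006]
```

Emit:
jog_arm(
  increments=[
    [0,0,-0.015,0,0,0,0.1],
    [0,0,-0.012,0,0,0,0.1],
    [0,0,-0.01,0,0,0,0.1],
    [0,0,-0.008,0,0,0,0.1],
    [0,0,-0.006,0,0,0,0.1],
    [0,0,-0.006,0,0,0,0.1],
    [0,0,-0.006,0,0,0,0.1],
    [0,0,0,0,0,0,0.1],
    [0,0,0,0,0,0,0.1],
  ],
)

```text
time: 6.28
tool_pos: [0.4565, 0.0618, 0.117]
tcp_rot: [-1.151, 1.068, -1.206]
wrist_force: [3.7, -0.6, -4.3]
width: 0.296
```

```bash
python3 -c "
from h import *
goto((-.106,0,.112))"
```

```text
t 6.275 grasp box [-0.1075 -0.0011  0.122 ] w 0.2961749177350411 q [ 0.0808 -0.1023  2.256  -0.0005  0.8665  1.5769] F [ 3.7371 -0.5874 -4.3345]
 shift [-0.0011  0.0101 -0.0003] turn [-0.1214 -0.0073  0.0002]
```

Emit:
jog_arm(
  increments=[
    [0,0.003,0,-0.06,0,0,0.1],
    [0,0.003,-0.006,-0.05,0,0,0.1],
    [0,0,-0.01,0,0,0,0.1],
    [0,0,-0.01,0,0,0,0.1],
    [0,0,0,0,0,0,0.1],
  ],
)

```text
time: 6.9
tool_pos: [0.4504, 0.0613, 0.119]
tcp_rot: [-1.204, 1.116, -1.176]
wrist_force: [-3.3, -0.7, -1.4]
width: 0.293
```

```bash
python3 -c "
from h import *
goto((-.106,0,.112))"
```

```text
t 6.9 grasp box [-0.1133 -0.0011  0.124 ] w 0.29313885223350805 q [ 0.0806 -0.0732  2.2213 -0.0002  0.9406  1.5753] F [-3.2778 -0.6887 -1.4183]
 shift [-0.0011  0.0123  0.0064] turn [-0.0529 -0.0062  0.0001]
```

Emit:
jog_arm(
  increments=[
    [0,0,0,0,0,0,0.6],
    [0,0,0,0,0,0,1],
    [0,0,0,0,0,0,1],
    [0,-0.05,0,-0.03,0,0,1],
    [0,-0.05,0,-0.03,0,0,1],
    [0,-0.05,0.02,0,0,0,1],
    [0,0,0,0,0,0,1],
  ],
)

```text
time: 7.78
tool_pos: [0.4658, 0.063, 0.2733]
tcp_rot: [-1.253, 1.163, -1.147]
wrist_force: [0.2, 0.3, -0.1]
width: 1.002
```

```bash
cat > c.py <<'E'
from h import *
goto((.04,0,.15))
ims=[]
for n in("scene","top"):
    p=read_camera(n)
    for t,z in(("cover_knob",.1),("pin_mid",.042),("pin_far",.042),("roof_edge",.068)):
        for r in spotter.spot_point(p,t)[:1]: print(n,t,r["p"],r["location"],box(at_z(p,r["location"],z)))
    for r in spotter.masks_of(p,"pin")[:1]:
        print(n,"pin mask",r["p"],r["location"],r["mask"].sum())
        c=np.array([box(q) for q in cloud(p,r["mask"])]); c=c[(c[:,2]>.03)&(c[:,2]<.07)]
        print(" pin pts",len(c),np.percentile(c,[2,50,98],axis=0))
    im=p["img"][120:320,200:440] if n=="scene" else p["img"][130:300,170:330]
    ims.append(cv2.resize(im,(400,int(400*im.shape[0]/im.shape[1]))))
h=min(i.shape[0] for i in ims); cv2.imwrite("pics/3.png",np.hstack([i[:h] for i in ims]))
E
python3 c.py
```

```text
t 7.775 grasp box [-0.0975 -0.0007  0.2783] w 1.0021906004905512 q [ 0.0804 -0.1408  1.9805  0.0015  1.3146  1.5754] F [ 0.1689  0.3234 -0.1155]
 shift [-0.0014  0.1265  0.1392] turn [ 0.0127 -0.0069 -0.0014]
scene cover_knob 0.82 [321.3, 201.3] [-0.1063  0.0061  0.1   ]
scene pin_mid 0.8 [310.0, 236.5] [-0.0042  0.01    0.042 ]
scene pin_far 0.57 [292.5, 267.2] [ 0.1165 -0.0015  0.042 ]
scene roof_edge 0.64 [309.1, 224.3] [-0.0299 -0.0045  0.068 ]
scene pin mask 0.69 [303.1, 248.3] 321
 pin pts 317 [[-0.0254 -0.0085  0.0431]
 [ 0.0472  0.0034  0.0522]
 [ 0.1198  0.0142  0.0588]]
top cover_knob 0.64 [250.9, 242.9] [-0.0956 -0.0044  0.1   ]
top pin_far 0.65 [248.7, 176.5] [ 0.1155 -0.0064  0.042 ]
top roof_edge 0.77 [250.3, 217.3] [-0.0165 -0.0049  0.068 ]
```

View pics/3.png

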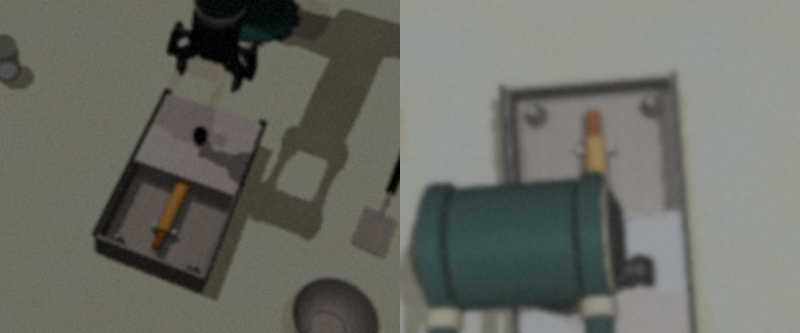

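Emit:
jog_arm(
  increments=[
    [0,0.01,0.034,0.004,-0.003,0,1],
    [0,0.03,0.034,0.004,-0.003,0,1],
    [0,0.03,0.034,0.004,0,0,1],
    [-0.001,0.04,0.034,0,0,0,1],
    [0,0.02,0,0,0,0,1],
    [0,0,0,0,0,0,1],
  ],
)

```text
time: 9.12
tool_pos: [0.601, 0.0749, 0.1324]
tcp_rot: [-1.252, 1.155, -1.144]
wrist_force: [-0.2, -0.6, 1.1]
width: 1.001
```

```bash
cat > d.py <<'E'
from h import *
goto((.035,0,.042))
p=read_camera("scene")
c=np.array([box(q) for q in cloud(p)]); 
for y0 in(-.08,.03):
    k=c[(c[:,1]>y0)&(c[:,1]<y0+.05)&(abs(c[:,0])<.06)&(c[:,2]<.12)]
    for x in np.arange(-.04,.005,.004):
        b=k[(k[:,0]>=x)&(k[:,0]<x+.004)]
        print(round(y0,2),round(x,3),len(b),np.median(b[:,2]) if len(b) else 0)
im=p["img"][120:320,200:440]; cv2.imwrite("pics/4.png",cv2.resize(im,None,fx=3,fy=3))
E
python3 d.py
```

```text
t 9.125 grasp box [0.0382 0.0001 0.1374] w 1.0011718799876947 q [0.0822 0.2323 1.8615 0.0015 1.0555 1.5705] F [-0.2131 -0.5763  1.1249]
 shift [ 0.0002  0.0954 -0.0024] turn [ 0.0077 -0.0006 -0.0013]
-0.08 -0.04 12 0.012427513324280381
-0.08 -0.036 15 0.010465614934455525
-0.08 -0.032 14 0.008524248100059473
-0.08 -0.028 10 0.008667495216824195
-0.08 -0.024 13 0.010058905260737383
-0.08 -0.02 22 0.011171853101111573
-0.08 -0.016 18 0.01026708782092367
-0.08 -0.012 16 0.009589717531685915
-0.08 -0.008 18 0.010276202267207935
-0.08 -0.004 15 0.010689356801430794
-0.08 -0.0 17 0.009407726059478705
-0.08 0.004 15 0.009296470662777612
0.03 -0.04 13 0.011248758660270308
0.03 -0.036 12 0.0120446719615116
0.03 -0.032 24 0.0118450498080106
0.03 -0.028 15 0.01030579646989005
0.03 -0.024 19 0.010228125957231216
0.03 -0.02 20 0.010702587545265763
0.03 -0.016 18 0.010335185731493945
0.03 -0.012 19 0.0091828448753839
0.03 -0.008 17 0.010303957018871879
0.03 -0.004 17 0.008721103077953929
0.03 -0.0 18 0.008870882714229533
0.03 0.004 15 0.00914905484303108
```

View pics/4.png

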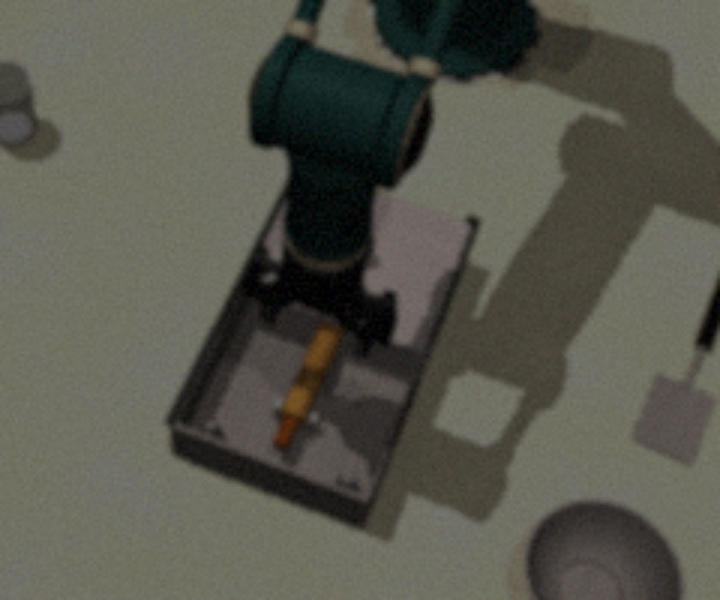

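The pin lies between the open fingers (crop 310,370), clear of the rests. Checking the cover edge while descending.

```bash
python3 - <<'E'
from h import *
p=read_camera("scene")
c=np.array([box(q) for q in cloud(p)])
k=c[(c[:,1]>.055)&(c[:,1]<.09)&(c[:,2]>.066)&(c[:,2]<.088)&(c[:,0]>-.08)&(c[:,0]<.1)]
print(len(k),np.sort(k[:,0])[-25:],np.median(k[:,2]))
E
```

```text
147 [-0.028  -0.0279 -0.0265 -0.026  -0.025  -0.0249 -0.0248 -0.0246 -0.0242
 -0.0229 -0.0228 -0.0224 -0.022  -0.0214 -0.0199 -0.0197 -0.0188 -0.0182
 -0.0179 -0.0177 -0.0175 -0.0174 -0.0172 -0.0171 -0.016 ] 0.07583100307896329
```

Emit:
jog_arm(
  increments=[
    [0,0.03,-0.001,0.004,0,0,1],
    [0,0.03,-0.001,0,0,0,1],
    [0,0.02,0,0,0,0,1],
    [0,0.01,0,0,0,0,1],
    [0,0,0,0,0,0,1],
  ],
)

```text
time: 9.85
tool_pos: [0.6066, 0.0756, 0.0522]
tcp_rot: [-1.233, 1.137, -1.155]
wrist_force: [-0.3, -0.1, -0.1]
width: 0.998
```

```bash
python3 -c "
from h import *
goto((.035,0,.042))"
```

```text
t 9.85 grasp box [0.0437 0.0002 0.0572] w 0.9975404332101765 q [0.0824 0.3209 1.9179 0.0017 0.8858 1.5704] F [-0.2752 -0.058  -0.1155]
 shift [ 0.0003  0.0151 -0.0091] turn [-0.017  -0.0006 -0.0013]
```

Emit:
jog_arm(
  increments=[
    [0,0.012,-0.005,-0.01,0,0,1],
    [0,0.007,-0.004,-0.008,0,0,1],
    [0,0,0,0,0,0,1],
  ],
)

```text
time: 10.22
tool_pos: [0.5989, 0.075, 0.0339]
tcp_rot: [-1.245, 1.149, -1.148]
wrist_force: [-0.0, 0.3, -0.4]
width: 1.003
```

```bash
python3 -c "
from h import *
goto((.035,0,.042))"
```

```text
t 10.225 grasp box [0.036  0.0003 0.0389] w 1.0028881318538259 q [0.0825 0.3411 1.9317 0.0017 0.8678 1.5704] F [-0.0023  0.284  -0.4329]
 shift [ 0.0003 -0.0031 -0.001 ] turn [-0.001  -0.0005 -0.0013]
```

Emit:
jog_arm(
  increments=[
    [0,-0.002,0,0,0,0,0.6],
    [0,0,0,0,0,0,0.3],
    [0,0,0,0,0,0,0.1],
    [0,0,0,0,0,0,0.1],
    [0,0,0,0,0,0,0.1],
    [0,0,0,0,0,0,0.1],
  ],
  force=60,
)

```text
time: 10.98
tool_pos: [0.5999, 0.075, 0.0371]
tcp_rot: [-1.243, 1.147, -1.149]
wrist_force: [0.6, -0.5, 0.1]
width: 0.307
```

```bash
python3 -c "
from h import *
goto((.06,0,.065),.2)"
```

```text
t 10.975 grasp box [0.037  0.0003 0.0421] w 0.3067548163474265 q [0.0825 0.3373 1.9296 0.0017 0.8716 1.5704] F [ 0.6308 -0.4759  0.1114]
 shift [ 0.0002 -0.0229  0.024 ] turn [ 0.1969 -0.0007 -0.0013]
```

```bash
python3 -c "
from h import *
goto((.040,0,.058),.14)"
```

```text
t 10.975 grasp box [0.037  0.0003 0.0421] w 0.3067548163474265 q [0.0825 0.3373 1.9296 0.0017 0.8716 1.5704] F [ 0.6308 -0.4759  0.1114]
 shift [ 0.0002 -0.0159  0.0037] turn [ 0.1369 -0.0007 -0.0013]
```

Emit:
jog_arm(
  increments=[
    [0,-0.008,0.001,0.07,0,0,0.1],
    [0,-0.008,0.002,0.065,0,0,0.1],
    [0,0,0,0,0,0,0.1],
  ],
)

```text
time: 11.35
tool_pos: [0.6017, 0.0752, 0.0526]
tcp_rot: [-1.139, 1.051, -1.207]
wrist_force: [-0.2, 0.7, -0.6]
width: 0.312
```

```bash
python3 -c "
from h import *
goto((.040,0,.058),.14);goto((.060,0,.0675),.2)"
```

```text
t 11.35 grasp box [0.0382 0.0003 0.0576] w 0.31221020438071867 q [0.0825 0.2497 2.0189 0.0019 0.7334 1.5704] F [-0.2154  0.732  -0.5531]
 shift [ 0.0003 -0.0002  0.0018] turn [ 0.0004 -0.0008 -0.0013]
t 11.35 grasp box [0.0382 0.0003 0.0576] w 0.31221020438071867 q [0.0825 0.2497 2.0189 0.0019 0.7334 1.5704] F [-0.2154  0.732  -0.5531]
 shift [ 0.0003 -0.0068  0.0233] turn [ 0.0604 -0.0009 -0.0013]
```

Emit:
jog_arm(
  increments=[
    [0,-0.0035,0.012,0.03,0,0,0.1],
    [0,-0.0035,0.012,0.03,0,0,0.1],
    [0,0,0,0,0,0,0.1],
  ],
)

```text
time: 11.72
tool_pos: [0.6267, 0.0772, 0.0637]
tcp_rot: [-1.09, 1.006, -1.232]
wrist_force: [-0.2, -0.2, -1.2]
width: 0.305
```

```bash
cat > e.py <<'E'
from h import *
goto((.075,0,.074),.25)
p=read_camera("scene")
for t in("pin_far","pin_mid"):
  for r in spotter.spot_point(p,t)[:1]: print(t,r["p"],[box(at_z(p,r["location"],z)) for z in(.06,.085)])
cv2.imwrite("pics/5.png",cv2.resize(p["img"][120:320,200:440],None,fx=3,fy=3))
E
python3 e.py
```

```text
t 11.725 grasp box [0.063  0.0002 0.0686] w 0.30534904967366483 q [0.0825 0.2467 2.0056 0.002  0.6869 1.5703] F [-0.2158 -0.1915 -1.1983]
 shift [ 0.0002 -0.0029  0.0131] turn [ 0.0475 -0.001  -0.0012]
pin_far 0.81 [array([ 0.1443, -0.0013,  0.06  ]), array([0.1552, 0.0024, 0.085 ])]
pin_mid 0.82 [array([0.0263, 0.0028, 0.06  ]), array([0.0399, 0.0064, 0.085 ])]
```

View pics/5.png

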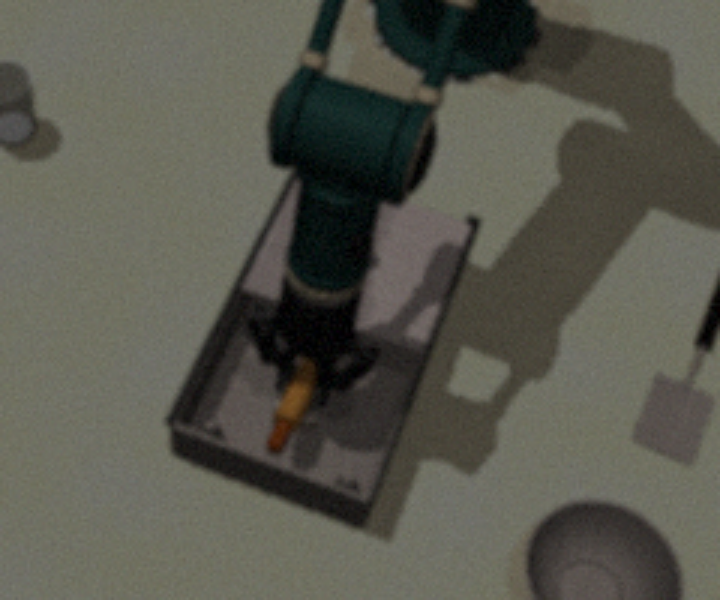

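Pin is held, tilted, far tip (crop 275,445) clear of the far wall. Continuing.

Emit:
jog_arm(
  increments=[
    [0,-0.0015,0.007,0.025,0,0,0.1],
    [0,-0.0015,0.006,0.025,0,0,0.1],
    [0,0,0,0,0,0,0.1],
  ],
)

```text
time: 12.25
tool_pos: [0.6376, 0.0781, 0.0682]
tcp_rot: [-1.052, 0.971, -1.25]
wrist_force: [0.1, 0.2, -1.6]
width: 0.307
```

```bash
python3 -c "
from h import *
goto((.095,0,.088),.32)"
```

```text
t 12.25 grasp box [0.0737 0.0002 0.073 ] w 0.30743353219109304 q [0.0825 0.237  2.0162 0.0019 0.6364 1.5703] F [ 0.0798  0.1887 -1.5944]
 shift [ 0.0002 -0.0092  0.0247] turn [ 0.068  -0.0011 -0.0011]
```

Emit:
jog_arm(
  increments=[
    [0,-0.003,0.009,0.02,0,0,0.1],
    [0,-0.003,0.008,0.024,0,0,0.1],
    [0,-0.003,0.008,0.024,0,0,0.1],
    [0,0,0,0,0,0,0.1],
    [0,0,0,0,0,0,0.1],
  ],
)

```text
time: 12.88
tool_pos: [0.6609, 0.08, 0.0851]
tcp_rot: [-0.994, 0.918, -1.277]
wrist_force: [0.4, -0.7, -0.9]
width: 0.311
```

```bash
sed -i 's/^goto.*/goto((.12,0,.106),.36)/; s/pics\/5/pics\/6/; s/(.06,.085)/(.08,.11)/' e.py; python3 e.py
```

```text
t 12.875 grasp box [0.0966 0.0002 0.0899] w 0.3113251484819639 q [0.0824 0.2231 2.0111 0.002  0.582  1.5703] F [ 0.3773 -0.7226 -0.8659]
 shift [ 0.0001 -0.0078  0.0275] turn [ 0.0347 -0.0011 -0.0011]
pin_far 0.79 [array([ 0.1567, -0.0109,  0.08  ]), array([ 0.1697, -0.0062,  0.11  ])]
pin_mid 0.6 [array([0.0579, 0.0113, 0.08  ]), array([0.0737, 0.0155, 0.11  ])]
```

View pics/6.png

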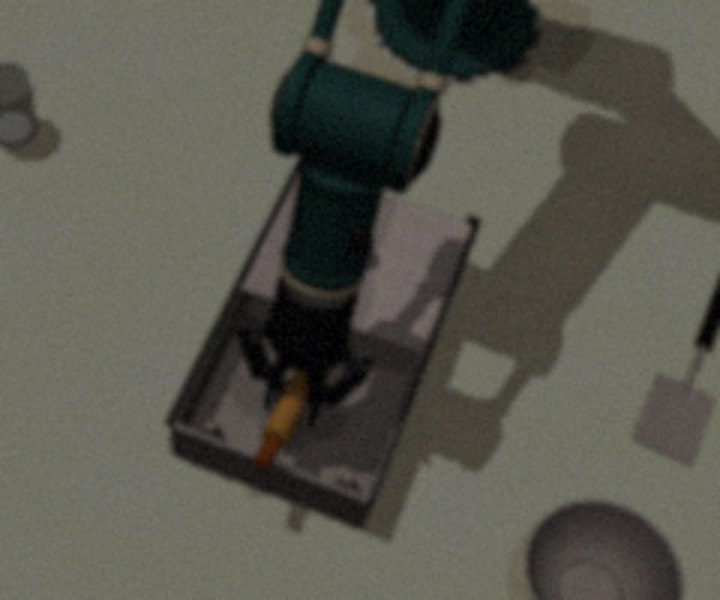

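Emit:
jog_arm(
  increments=[
    [0,-0.003,0.009,0.012,0,0,0.1],
    [0,-0.003,0.009,0.012,0,0,0.1],
    [0,-0.002,0.009,0.011,0,0,0.1],
    [0,0,0,0,0,0,0.1],
    [0,0,0,0,0,0,0.1],
    [0,0,0,0,0,0,0.1],
  ],
)

```text
time: 13.78
tool_pos: [0.6855, 0.0819, 0.1027]
tcp_rot: [-0.965, 0.891, -1.289]
wrist_force: [-0.7, -0.4, -0.7]
width: 0.309
```

```bash
python3 -c "
from h import *
goto((.155,0,.120),.36)"
```

```text
t 13.775 grasp box [0.1211 0.0001 0.1074] w 0.30941460315914016 q [0.0824 0.2279 1.9755 0.002  0.5755 1.5703] F [-0.7407 -0.3844 -0.7254]
 shift [0.0001 0.0002 0.0362] turn [-0.0027 -0.0012 -0.0011]
```

Emit:
jog_arm(
  increments=[
    [0,0,0.013,0,0,0,0.1],
    [0,0,0.013,0,0,0,0.1],
    [0,0,0.012,0,0,0,0.1],
    [0,-0.015,0.005,0,0,0,0.1],
    [0,-0.03,0.011,0,0,0,0.1],
    [0,-0.03,0.011,0,0,0,0.1],
    [0,-0.03,0.011,0,0,0,0.1],
    [0,-0.03,0.011,0,0,0,0.1],
    [0,-0.02,0.007,0,0,0,0.1],
    [0,-0.01,0.004,0,0,0,0.1],
  ],
)

```text
time: 15.02
tool_pos: [0.7208, 0.0845, 0.3037]
tcp_rot: [-0.964, 0.89, -1.29]
wrist_force: [0.3, 0.5, -0.5]
width: 0.307
```

Emit:
jog_arm(
  increments=[
    [0,0,0,0,0,0,0.1],
    [0,0,0,0,0,0,0.1],
    [0,0,0,0,0,0,0.1],
    [0,0,0,0,0,0,0.1],
  ],
)

```text
time: 15.52
tool_pos: [0.7196, 0.0845, 0.3014]
tcp_rot: [-0.967, 0.893, -1.289]
wrist_force: [0.4, 0.1, -0.4]
width: 0.311
```

```bash
cat > f.py <<'E'
from h import *
goto((.16,0,.29),.36)
ims=[]
for n in("scene","top"):
    p=read_camera(n)
    for r in spotter.spot_point(p,"cover_knob")[:1]: print(n,"knob",r["p"],box(at_z(p,r["location"],.1)))
    for r in spotter.masks_of(p,"pin")[:1]:
        c=cloud(p,r["mask"]); print(n,"pin",r["p"],np.percentile([box(q) for q in c],[3,50,97],axis=0))
    im=p["img"][80:320,170:440]; ims.append(cv2.resize(im,(400,356)))
cv2.imwrite("pics/7.png",np.hstack(ims))
print(readout.read_state()["joint_vel"])
E
python3 f.py
```

```text
t 15.525 grasp box [ 0.1554 -0.0001  0.3061] w 0.3105037391796937 q [0.0819 0.1164 1.7139 0.0015 0.9507 1.5706] F [ 0.3748  0.1239 -0.4159]
 shift [-0.0001  0.0167 -0.0013] turn [-0.0006 -0.0011 -0.0011]
scene knob 0.65 [-0.091   0.0085  0.1   ]
scene pin 0.7 [[ 0.0569 -0.4608  0.0096]
 [ 0.0871 -0.4287  0.0665]
 [ 0.1065 -0.41    0.0876]]
top knob 0.89 [-0.108  0.     0.1  ]
top pin 0.74 [[ 0.0485 -0.005   0.2795]
 [ 0.2133  0.0032  0.3379]
 [ 0.2319  0.0105  0.3457]]
[-0.0007 -0.0038 -0.0032  0.0003  0.0004  0.0006]
```

View pics/7.png

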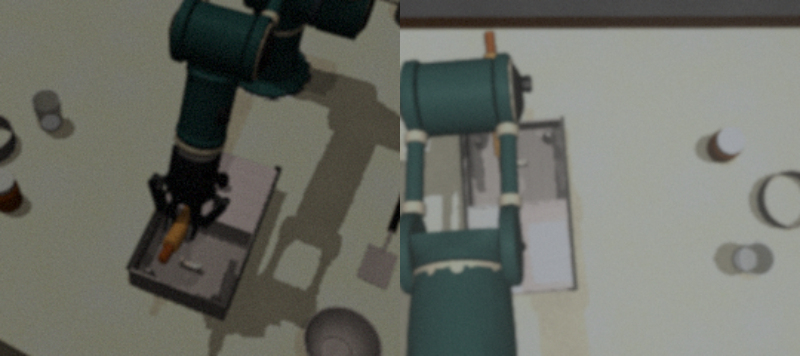

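```bash
python3 -c "
from h import *
print(bot.finish_job())"
```

```text
the job is handed in; nothing more can be done
None
```

I slid the cover back to its stop by the knob. Then I gripped the pin at 60 N, tilted its far end up, drew it out through the opening and lifted it straight up. I handed the job in at about 15.6 s with the pin still held; the hand-in gives no verdict.

**Last checks:**
- **Cover:** its far edge measured at box x ≈ -17 mm, which is the stop position. In the final pictures the top camera put the knob at -108 mm (-106 mm is the stop). The scene camera said -91 mm, with a low score and the arm partly in front of the knob, so I trusted the top camera and the edge.
- **Slant step:** I worked out the far tip at about 117 mm and the near tip at about 40 mm from the tool pose, and paused there. The camera agreed on where the far tip was.
- **Pin at the end:** the far tip is about 340 mm above the worktop (tool pose, and depth in the top view). The near tip is about 250 mm up, calculated from the tool pose only. The gripper opening is steady at pin width (0.31) and joint speeds are near zero.
- **Failed check:** the final pin search in the scene view picked out something on the worktop right of the box instead, probably the jar, so I ignored it.
- **Other items:** I did not measure them. No knock was seen or felt, and those in view looked to be in their places.

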